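# Fit the retaining ring that holds a wheel bearing on its stub axle

## Task

Finish the stub axle in the clamp: push its ball bearing fully home and fit the retaining ring above it with the circlip pliers, squeezing them to spread the ring, sliding it over the axle end down onto the bearing and letting it close right into the groove. Feel your way: never lean hard on the bearing or force the ring. Take the pliers off the ring and lay them flat on the bench without dropping them, and leave everything else on the bench alone.

Things in the scene. Friction and masses are not known exactly. Their poses are not given: they have to be found in the camera images.
- clamp: blue 160 x 160 x 12 mm base plate fixed on the bench, with a grey split collar (Ø80, top at 33 mm) that grips a steel stub axle upright. Origin: on the axle's axis at bench level, z up. The axle is clamped at a different height each time and this is not measured: bearing seat, groove and end may lie 5 mm lower to 5 mm higher than the nominal heights given here, so feel for them
- bearing (a joint): height (m) of the ball bearing above its seat: 0 = fully home, starts 0.003 to 0.006. OD 90, 20 mm high, flat upper face nominally 65 mm above the bench once home. Slides down stiffly at about 12 N, pushed from above anywhere on that face, then stops dead. Bare shaft above it: Ø50, end 12 mm above the home face, last 3.5 mm chamfered to Ø47; groove Ø46.5 from 0.5 mm below to 4.5 mm above that face
- ring: dark sprung C-shaped retaining ring, ID 46.5, OD 58.5, 3 mm thick, 2 lugs about 12 mm square with 6.5 x 7.5 mm eyes at its gap. Starts flat on the bench, pliers tips in the eyes. Origin: bore centre at the underside, fixed to the back bow; +x from gap to back, z up. Closed it can not pass the shaft; fully spread its opening is Ø52, centred 4 mm from the origin towards the gap (-x). Its back sags some 3 mm in the pliers
- ring_left (a joint): opening angle (rad) of the ring's left arm (+y): 0 = closed to groove size (least -0.02), 0.15 = closed on the full shaft, i.e. missed the groove, about 0.23 = spread by the fully squeezed pliers. It springs shut
- ring_right (a joint): the same for the right arm (-y)
- pliers: bent-tip circlip pliers lying flat, 160 mm long, 0.2 kg, red handles to -x, jaws to +x. Origin: the pivot, at the underside (bench level); x along the pliers, z up. 4 mm tips point down into the eyes, 50 mm ahead of the pivot; ring centre 79 mm ahead. The jaws bear on the lugs from above; the tips end 0.6 mm above the ring's underside and lift straight out of the eyes once the squeeze is eased
- pliers_grip (a point): between the handles at their widest bow, 47 mm behind the pivot, half-way up their 22 mm height: squeeze here, across the pliers. 63 mm wide at rest, about 33 mm at the stop, which takes 25 N a side (spring 12 to 15 N, ring 10 N); grip harder, as pushing at the ring twists them in the hand. Eased to 56 to 59 mm the tips are free in the eyes and the spring still keeps the pliers in hand; past 62 mm they drop
- pliers_left (a joint): squeeze of the pliers, each handle (rad): 0 = at rest, below 0.05 tips free in the eyes of a seated ring, 0.32 = at the stop, ring fully spread
- grease_tin: yellow tin with black lid, Ø72, 70 mm high; origin under its centre. Leave alone
- carton: low black and blue carton, 110 x 110 x 45 mm; origin under its centre. Leave alone
- wrench: steel wrench lying flat, 200 mm long. Leave alone
- socket: steel deep socket standing on end, Ø30, 50 mm high; origin under its centre. Leave alone
Not all that is in view belongs to the job. Leave any pink look-alike of the clamp alone.

How it is judged:
By the outcome, as a careful person would: the job done as asked, in the order asked, and still so for the second after the job is handed in, with the robot touching nothing.
It also fails if it takes over 61 s, if anything falls off the work surface, if the arm or the gripper's body presses on something with over 40 N, if the wrist force passes 120 N, or if a joint passes its speed limit or range.

## Robot

A 6-joint arm with a two-finger parallel gripper is mounted at the origin on the work surface. World frame = base frame: x ahead of the robot, y to its left, z up, the work surface at z = 0. Lengths are in m, angles in rad, forces in N, time in s.
With the tool pointing down it reaches from about 0.35 to 0.975 m from the base axis. Payload 7.1 kg.
Tool frame: the origin (TCP) lies on the centre line of the jaws, within the pads' length; the fingertips stand 25 mm ahead of it and the grasp point (between the pads) lies 6 mm ahead of it; z points along the fingers, y is the line along which they close (so a half turn about z gives the same grasp; the last joint's range is limited). The gripper opens to 88 mm and grips with 3 to 60 N. Pads are 20 mm wide; open, the fingers measure 115 mm over their backs; the gripper's body (75 mm by 178 mm) begins 61 mm behind the grasp point.
Start: joints at [1.095, 0.423, 1.63, -0, 1.089, -0.019], TCP at [0.276, 0.561, 0.248] pointing down, gripper open.
Joint ranges: [-3, 3], [-0.9, 2.11], [0.09, 2.58], [-1.31, 4.45], [0.11, 2.69], [-2.54, 2.54]. Speed limits (rad/s): [2.39, 2.39, 3.01, 3.14, 3.14, 3.14].

## Interface

Orientations are given as a unit quaternion [w, x, y, z].
In Python, from rig import arm gives the robot as it stands. The module is installed in compiled form; this text tells all that it offers. Calls block until the motion is done:
- arm.move_pose(position, orientation): joint-space move of the TCP to a pose.
- arm.move_linear(position, frame=None, velocity=0.15): straight line of the TCP; frame=None keeps the orientation; velocity is the mean speed in m/s.
- arm.move_joints(angles): joint-space move.
- arm.move_gripper(opening, grip_force=None): finger opening in m; grip_force is the grip in N (None keeps the last); returns when the fingers have stopped.
- arm.hold(seconds).
- arm.inverse_kinematics(position, orientation): joint angles nearest the present ones, or None.
- arm.sense(): the state.
- arm.camera(name): name is "side" or "top" or "wrist"; returns (picture, depth): 384x512x3 uint8, blue, green, red; 384x512 float32, m along the optical axis (not along the pixel's ray), 0 where there is no reading.
- arm.camera_params(name): a dict with "vertical_fov" (degrees; the focal length in pixels is half the picture's height over the tangent of half this angle, whatever the lens; pixels are square), "cx", "cy" (the principal point, pixels), "xyz" and "attitude" of the camera in the world; the wrist camera has in their place "hand_eye" (4x4, takes a point from camera to tool coordinates, whose origin is the TCP and whose axes are the flange's). Camera axes: x right, y down, z forward; pixel columns grow to the right and rows downward; lengths in m; the calibration is good to about 2 mm. A picture is of the moment at which its call begins: read the wrist's pose just before it. camera_params takes no time and is no camera call.
A pose or a line that the arm cannot do raises arm.PlanningError and nothing moves.
- arm.hand_in(): hands the job in; it is judged then, once.
The state is a dict: "time": time; "qpos": joint angles; "joint_vel": joint speeds; "tau": joint torques, N m; "tool_pos": TCP position; "tool_rot": TCP orientation; "wrist_force": force on the tool from outside, world axes, zero at the start; "torque": the same for the moment, N m; "width": finger opening in m; "gripper_force": force on a finger pad.
Only numpy, scipy, OpenCV 4.12 (cv2) and the standard library are available. Lean on these libraries where they do the work, as an engineer would, in place of code of your own. Each camera call takes 0.05 s, during which the arm holds its last target. There are 200 camera calls.

## Working session

There is one attempt and no reset: what is moved stays moved. The work goes in short steps, each a Python script; the robot and the scene stay as the last script left them, time stands still between calls to the robot, and variables do not carry over. Pictures are saved under pics/ and viewed, at most 10 in all, crops included, and the job is handed in when it is done.

```bash
mkdir -p pics
cat > h.py <<'E'
import numpy as np, cv2
from scipy.spatial.transform import Rotation as R
from rig import arm
def Rq(q): return R.from_quat([q[1],q[2],q[3],q[0]])
def cam(name):
    s=arm.sense(); im,d=arm.camera(name); p=arm.camera_params(name)
    f=im.shape[0]/2/np.tan(np.radians(p['vertical_fov'])/2)
    if 'hand_eye' in p:
        T=np.eye(4);T[:3,:3]=Rq(s['tool_rot']).as_matrix();T[:3,3]=s['tool_pos'];T=T@np.array(p['hand_eye'])
    else:
        T=np.eye(4);a=np.array(p['attitude']);T[:3,:3]=a if a.shape==(3,3) else Rq(a).as_matrix();T[:3,3]=p['xyz']
    return im,d,(f,p['cx'],p['cy'],T)
def ray(c,u,v,z):
    f,cx,cy,T=c; d=T[:3,:3]@np.array([(u-cx)/f,(v-cy)/f,1]); o=T[:3,3]
    return o+d*(z-o[2])/d[2]
def cloud(c,d):
    f,cx,cy,T=c; v,u=np.indices(d.shape); P=np.stack([(u-cx)/f*d,(v-cy)/f*d,d],-1)
    return P@T[:3,:3].T+T[:3,3]
E
python3 - <<'E'
from h import *
print(arm.sense())
for n in("top","side","wrist"): print(n,arm.camera_params(n))
im=np.hstack([cv2.resize(cam(n)[0],(400,300)) for n in("side","wrist")])
t,d,c=cam("top"); np.savez("top.npz",t=t,d=d)
cv2.imwrite("pics/a.png",cv2.resize(t,(800,600))); cv2.imwrite("pics/b.png",im)
E
```

```text
{'time': 0.0, 'qpos': array([ 1.09500575e+00,  4.23800346e-01,  1.63065070e+00, -2.38562392e-05,
        1.08861519e+00, -1.89931167e-02]), 'joint_vel': array([ 0.00035733, -0.00013209, -0.00153724, -0.00172958,  0.0008946 ,
       -0.00028816]), 'tau': array([-3.22026935e-04, -5.44623756e+01, -2.73675835e+01,  6.43165922e-02,
        2.26949737e-02, -1.61694770e-04]), 'tool_pos': array([0.27542192, 0.5604844 , 0.2469424 ]), 'tool_rot': array([-1.70179729e-04,  2.26412671e-01,  9.74031190e-01, -7.16944634e-04]), 'wrist_force': array([-0.14634913,  0.55227682, -0.18202999]), 'torque': array([0.00305036, 0.0246082 , 0.03707881]), 'gripper_force': 0.0, 'width': 0.08769597432435611}
top {'vertical_fov': 43.84969117036918, 'cx': 259.35840179277614, 'cy': 187.64616136134276, 'xyz': array([ 0.4446448 , -0.07146395,  1.22706999]), 'attitude': array([ 0.0391013 , -0.70442466,  0.70767285, -0.03815935])}
side {'vertical_fov': 46.31704493054185, 'cx': 258.83490691854655, 'cy': 194.1658402713057, 'xyz': array([ 0.02609625, -0.66470055,  0.6447704 ]), 'attitude': array([-0.4166999 ,  0.83052801, -0.32471383,  0.17648046])}
wrist {'vertical_fov': 68.64518696409088, 'cx': 252.88112218679137, 'cy': 191.20720146659704, 'hand_eye': array([[-3.24368798e-04, -9.66001204e-01, -2.58537364e-01,
         7.08565946e-02],
       [ 9.99999841e-01, -4.32716605e-04,  3.62175946e-04,
         3.25863528e-04],
       [-4.61735810e-04, -2.58537206e-01,  9.66001191e-01,
        -1.37241000e-01],
       [ 0.00000000e+00,  0.00000000e+00,  0.00000000e+00,
         1.00000000e+00]])}
```

View pics/a.png

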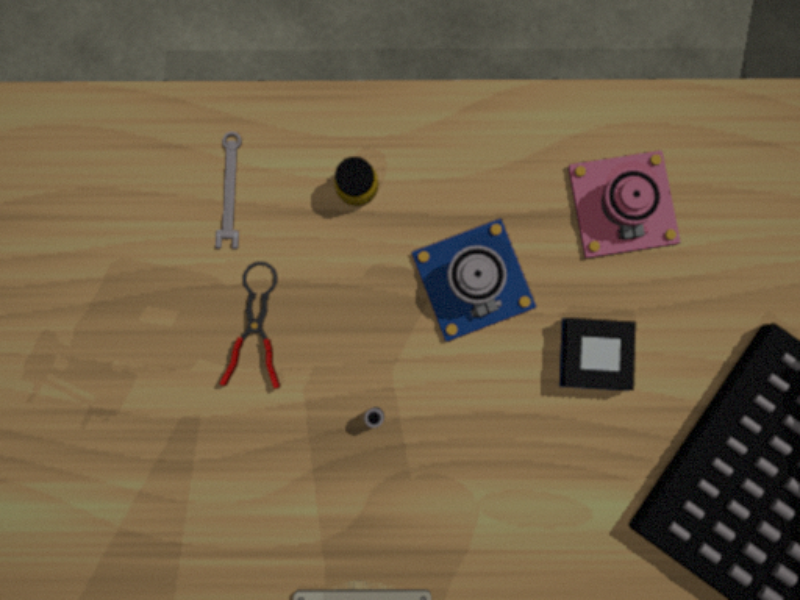

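View pics/b.png

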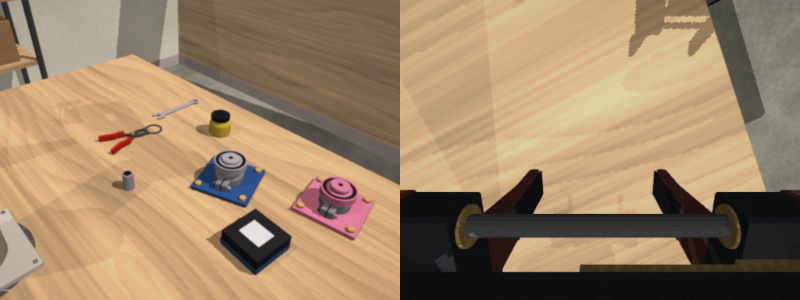

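The pictures show three round-topped things. The clamp meant is the blue plate with the grey axle, at (478,273) in pics/a.png. The pink one at (632,195) is the look-alike. The pliers' pivot is at (254,327) with the ring at (260,278), and the socket is at (374,418). I'll confirm with a crop and measure.

Run:
```python
from h import *
t,d,c=cam("top")
P=cloud(c,d)
hsv=cv2.cvtColor(t,cv2.COLOR_BGR2HSV)
blue=cv2.inRange(hsv,(105,120,50),(125,255,255)); blue[:,330:]=0
b=P[blue>0]; print("blue",b.mean(0),b[:,2].std()); print(cv2.minAreaRect((b[:,:2]*1000).astype(np.float32)))
m=(np.hypot(P[...,0]-b[:,0].mean(),P[...,1]-b[:,1].mean())<.06)&(P[...,2]>.045)
q=P[m]; print("tall",q.mean(0),q[:,2].max(),len(q), q.min(0),q.max(0)); 
sh=q[q[:,2]>np.percentile(q[:,2],98)-.004];print("end?",sh.mean(0),len(sh),cv2.minEnclosingCircle((sh[:,:2]*1000).astype(np.float32)))
red=cv2.inRange(hsv,(0,150,60),(8,255,255))|cv2.inRange(hsv,(172,150,60),(180,255,255)); red[:,220:]=0
n,l,s,ce=cv2.connectedComponentsWithStats(red)
for i in range(1,n):
  if s[i][4]>20: print("red",s[i],ce[i],ray(c,*ce[i],.022))
for u,v in((254,327),(260,278),(374,418),(232,190),(355,182)): print((u,v),ray(c,u*.64,v*.64,.02))
a=cv2.resize(t[140:225,255:350],(0,0),fx=4,fy=4,interpolation=3);bb=cv2.resize(t[160:255,130:190],(0,0),fx=4,fy=4,interpolation=3)
o=np.zeros((380,640,3),np.uint8);o[:340,:380]=a;o[:380,390:630]=bb;cv2.imwrite("pics/c.png",o)
```

```text
blue [ 0.5994833  -0.16943967  0.01507312] 0.06770422510441933
((573.4840087890625, -149.71595764160156), (185.3256072998047, 237.7941436767578), 20.795942306518555)
tall [ 0.60047779 -0.18151207  0.07512419] 0.08588265420342656 1082 [ 0.55670392 -0.22598046  0.04985574] [ 0.6468011  -0.13760582  0.08588265]
end? [ 0.60138427 -0.18185557  0.0815422 ] 214 ((611.2982788085938, -178.07659912109375), 33.512535095214844)
red [140 216  16  31 149] [147.98657718 231.30872483] [0.46766375 0.21067274 0.022     ]
red [168 217  11  32 137] [172.70072993 232.7080292 ] [0.46387414 0.14839426 0.022     ]
(254, 327) [0.52313434 0.17536639 0.02      ]
(260, 278) [0.60321382 0.16697563 0.02      ]
(374, 418) [ 0.37649288 -0.01925368  0.02      ]
(232, 190) [0.75028702 0.21578891 0.02      ]
(355, 182) [0.7628247  0.01224514 0.02      ]
```

View pics/c.png

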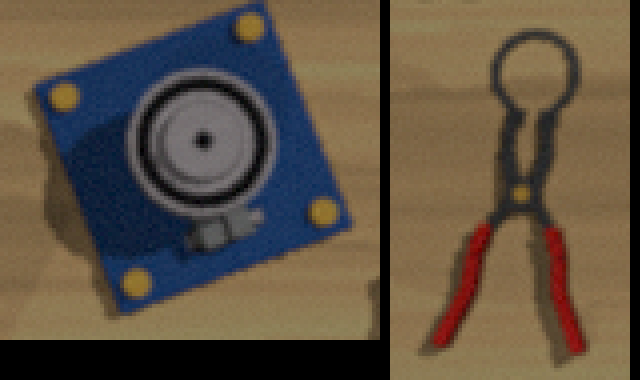

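The crop confirms both: the blue clamp's axle centre mark is at crop (204,140), which is full-image (306,175). The pliers have the ring at their tips. I'll hover with the wrist camera over the axle, then over the pliers.

```bash
cat >> h.py <<'E'
def Q(th,pitch=0):
    r=R.from_euler('z',th)*R.from_euler('y',-pitch)*R.from_euler('x',np.pi)  # pitch>0: nose up
    x,y,z,w=r.as_quat(); return [w,x,y,z]
E
python3 - <<'E'
from h import *
t,d,c=cam("top"); A=ray(c,306,175,.08); print("axle",A)
th=np.radians(-5)
arm.move_pose([.50,.176,.25],Q(th)); im,d,c2=cam("wrist"); cv2.imwrite("pics/d1.png",im); np.savez("w1.npz",im=im,d=d,T=c2[3],c=c2[:3]);print(arm.sense()['time'],arm.sense()['qpos'])
arm.move_pose([A[0],A[1],.207],Q(th)); im2,d2,c2=cam("wrist"); cv2.imwrite("pics/d2.png",im2); np.savez("w2.npz",im=im2,d=d2,T=c2[3],c=c2[:3]);s=arm.sense();print(s['time'],s['tool_pos'],s['qpos'])
cv2.imwrite("pics/d.png",cv2.resize(np.hstack([im,im2]),(800,300)))
E
```

```text
axle [ 0.60087533 -0.18349982  0.08      ]
2.0333 [3.17049509e-01 2.81475451e-01 1.83702050e+00 1.49396215e-04
 1.02298656e+00 1.97346263e+00]
3.4833 [ 0.60107426 -0.18217546  0.20723338] [-3.13328516e-01  4.73654452e-01  1.65280822e+00  2.53642911e-04
  1.01497743e+00  1.34303977e+00]
```

View pics/d.png

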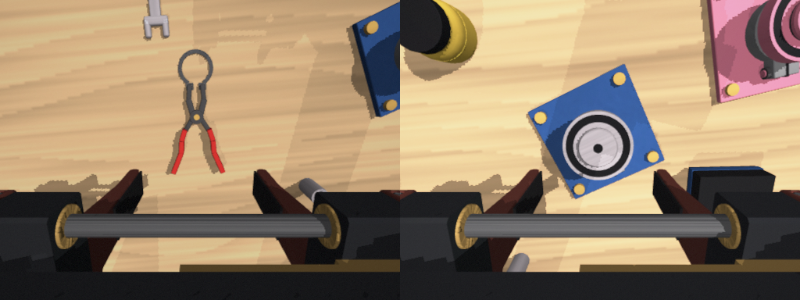

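In the wrist pictures (pics/d.png), the pliers' pivot screw is at (196,117) on the left and the axle mark at (598,148) on the right. I'll refine both numerically from the stored images.

Run:
```python
from h import *
w=np.load("w2.npz");c=(*w['c'],w['T']);P=cloud(c,w['d'])
g=cv2.cvtColor(w['im'],cv2.COLOR_BGR2GRAY)
roi=g[180:200,244:264]; m=(roi<80).astype(np.uint8); M=cv2.moments(m,True); u,v=M['m10']/M['m00']+244,M['m01']/M['m00']+180
zt=np.median(P[175:205,258:268,2]); print("dot",u,v,"top z",zt,"axle",ray(c,u,v,zt))
A=ray(c,u,v,zt); r=np.hypot(P[...,0]-A[0],P[...,1]-A[1])
for lo,hi in((.005,.02),(.027,.03),(.03,.033),(.035,.039),(.039,.043)): k=(r>lo)&(r<hi);print(lo,np.percentile(P[k][:,2],[10,50,90]))
k=(r<.05)&(P[...,2]>.045); print("centre from bearing extents",(P[k].min(0)+P[k].max(0))/2)
w=np.load("w1.npz");c=(*w['c'],w['T']);hsv=cv2.cvtColor(w['im'],cv2.COLOR_BGR2HSV)
P=cloud(c,w['d'])
red=cv2.inRange(hsv,(0,150,80),(8,255,255))|cv2.inRange(hsv,(172,150,80),(180,255,255)); red[225:]=0
n,l,s,ce=cv2.connectedComponentsWithStats(red); L=[i for i in np.argsort(-s[:,4]) if i][:2]
for i in L:
  q=P[l==i]; print("red",s[i],ray(c,*ce[i],.02),np.percentile(q[:,2],[10,50,90]))
br=cv2.inRange(hsv,(15,120,90),(30,255,255))[140:160,240:262]; print(cv2.moments(br,True)['m00'])
print("pivot",ray(c,196*1.28,117*1.28,.02))
ro=slice(55,185);dk=(g*0).astype(np.uint8);gg=w['im'].max(2);dk[55:112,215:285]=(gg[55:112,215:285]<105)*255
ct,_=cv2.findContours(dk,cv2.RETR_EXTERNAL,2);ct=max(ct,key=cv2.contourArea);(x,y),rr=cv2.minEnclosingCircle(ct[ct[:,0,1]<103]);print("ring px",x,y,rr,ray(c,x,y,.003))
cv2.imwrite("pics/e.png",cv2.resize(np.hstack([w['im'][50:240,200:310],cv2.cvtColor(dk|red,8)[50:240,200:310]]),(0,0),fx=3,fy=3))
```

```text
dot 253.03061224489795 189.68367346938777 top z 0.08178221966812316 axle [ 0.6025688  -0.18203304  0.08178222]
0.005 [0.08105377 0.08224232 0.29032282]
0.027 [0.07505195 0.28056876 0.30201634]
0.03 [0.07436536 0.28090684 0.30198039]
0.035 [0.07359659 0.28060832 0.30200203]
0.039 [0.07380344 0.28033685 0.30192983]
centre from bearing extents [ 0.60250948 -0.18282815  0.1797416 ]
red [219 164  20  59 383] [0.47143554 0.21088994 0.02      ] [0.02034871 0.02204381 0.02303538]
red [265 164  23  58 383] [0.46737722 0.14982621 0.02      ] [0.0201917  0.02200303 0.02300731]
45.0
pivot [0.52805667 0.17729949 0.02      ]
ring px 249.74615478515625 85.96154022216797 22.834716796875 [0.60762762 0.17186443 0.003     ]
```

View pics/e.png

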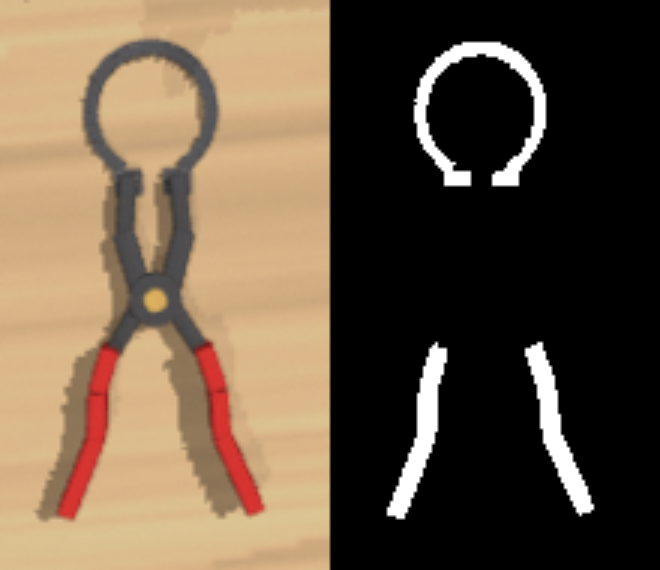

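Bearing first: straddle the shaft with the fingers and feel downward.

```bash
cat >> h.py <<'E'
TH=np.radians(-3.65); A=np.array([.6025,-.1823])
def ft(): s=arm.sense(); return np.array(s['wrist_force'])
E
python3 - <<'E'
from h import *
arm.move_gripper(.060,20)
arm.move_pose([*A,.106],Q(TH)); arm.hold(.15)
f0=ft(); s=arm.sense(); print(s['time'],s['width'],s['tool_pos'],f0)
z=.106; log=[]
while z>.088:
    z-=.0005; arm.move_linear([*A,z],velocity=.02)
    s=arm.sense(); f=ft()-f0; log.append((z,round(s['tool_pos'][2],5),*np.round(f,1)))
    if f[2]>22: break
for l in log[-22:]: print(*l)
arm.hold(.2); print(ft()-f0, arm.sense()['time'],arm.sense()['tool_pos'])
np.save("home.npy",arm.sense()['tool_pos'])
arm.move_linear([*A,.112],velocity=.1); print(arm.sense()['time'])
E
```

```text
4.7417 0.06024753049437617 [ 0.60385186 -0.18278254  0.10822147] [ 0.70668123  0.46114438 -0.44754268]
0.103 0.10295 -0.4 -1.1 1.0
0.1025 0.10247 -0.7 -0.9 0.6
0.102 0.10195 -0.8 -1.0 0.3
0.10149999999999999 0.10146 -0.8 0.1 0.0
0.10099999999999999 0.10096 -1.0 -0.8 0.8
0.10049999999999999 0.10045 -1.8 -1.2 0.5
0.09999999999999999 0.09995 -1.2 -0.2 1.0
0.09949999999999999 0.09948 -0.6 -0.5 -0.2
0.09899999999999999 0.09896 -1.0 -0.8 0.0
0.09849999999999999 0.09887 -1.7 0.7 5.5
0.09799999999999999 0.0987 -3.9 0.3 8.5
0.09749999999999999 0.0984 -4.4 0.5 10.6
0.09699999999999999 0.098 -3.7 1.0 10.8
0.09649999999999999 0.09756 -5.0 0.5 11.9
0.09599999999999999 0.09706 -4.2 1.1 10.3
0.09549999999999999 0.09657 -5.0 1.3 11.9
0.09499999999999999 0.0961 -5.0 1.3 12.5
0.09449999999999999 0.09559 -4.4 -0.1 11.3
0.09399999999999999 0.09509 -5.1 0.4 10.7
0.09349999999999999 0.09483 -5.3 1.0 13.6
0.09299999999999999 0.09482 -6.5 0.9 17.3
0.09249999999999999 0.09479 -7.7 2.3 22.2
[-8.00924726  1.91857656 20.60670876] 11.6917 [ 0.60264065 -0.18234217  0.09478974]
12.0333
```

The bearing is home: it slid about 4 mm at roughly 11 N, then stopped dead with its face at z ≈ 0.0698. Now the pliers.

Run:
```python
from h import *
G=[.4815,.1801]
arm.move_linear([*A,.16],velocity=.25)
arm.move_pose([*G,.12],Q(TH)); arm.move_gripper(.086,30)
arm.move_linear([*G,.029],velocity=.12); arm.hold(.1)
s=arm.sense(); print(s['time'],s['tool_pos'],s['wrist_force'])
arm.move_gripper(.030,55); s=arm.sense(); print(s['time'],s['width'],s['gripper_force'],s['wrist_force'])
arm.move_linear([*G,.15],velocity=.12); arm.hold(.1)
s=arm.sense(); print(s['time'],s['width'],s['gripper_force'],s['wrist_force'],s['tool_pos'])
im,d,c=cam("wrist"); np.savez("w3.npz",im=im,d=d,T=c[3],c=c[:3]); cv2.imwrite("pics/f1.png",im)
t,dt,ct=cam("top"); np.savez("t3.npz",im=t,d=dt)
si,_,_=cam("side")
o=np.zeros((600,800,3),np.uint8); o[:384,:512]=im; o[384:600,:280]=cv2.resize(t[150:258,110:250],(280,216)); o[384:600,290:690]=cv2.resize(si[80:200,100:300],(400,240))[:216]
cv2.imwrite("pics/f.png",o)
```

```text
15.425 [0.48208974 0.18030526 0.0297725 ] [-0.53708761  0.10349688  0.60035289]
16.325 0.03239817053056431 55.04395181313157 [-1.49336807 -1.72968046  6.99124018]
17.5833 0.032074425150804345 54.98292342759669 [ 0.33853906 -0.3003324  -3.54714038] [0.48097128 0.17991217 0.14915868]
```

View pics/f.png

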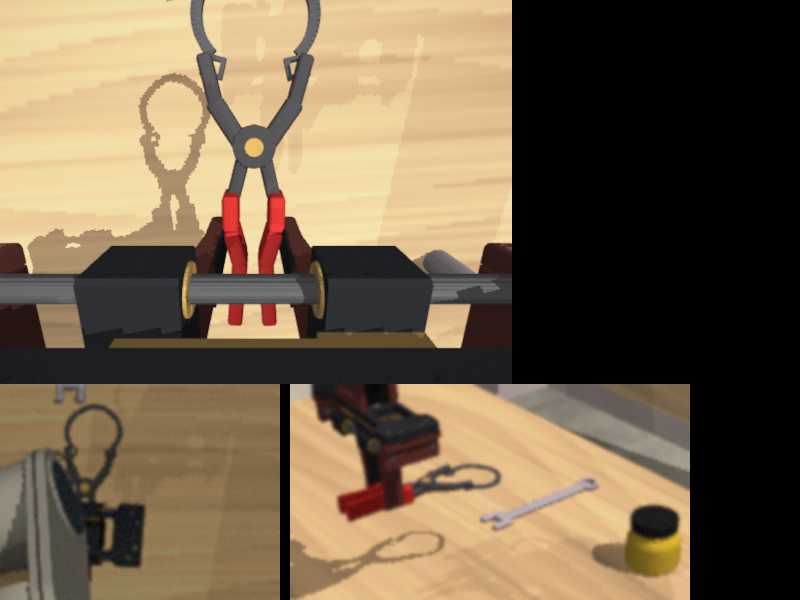

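The pliers are held fully squeezed, with the ring spread and symmetric about the tool. The pivot screw is at (254,148), the jaw tips near (215,65) and (295,65), and the ring's flanks near (192,12) and (320,12). Next I'll measure the ring in the tool frame.

Run:
```python
from h import *
from scipy.optimize import least_squares
w=np.load("w3.npz"); HE=np.array(arm.camera_params("wrist")["hand_eye"]); c=(*w['c'],HE); im=w['im']; P=cloud(c,w['d'])
print("pivot tool",np.median(P[144:153,250:259].reshape(-1,3),0))
for n,(u,v) in dict(jl=(208,75),jr=(302,75),rl=(197,15),rr=(314,15),hl=(231,215),hr=(277,215)).items(): print(n,np.median(P[v-1:v+2,u-1:u+2].reshape(-1,3),0))
m=(im.max(2)<125)&(P[...,2]<.06)&(P[...,2]>-.02); m[52:]=0
q=P[m]; print(len(q),"ring z",np.percentile(q[:,2],[5,50,95]))
# z vs x fit
print("slope z/x",np.polyfit(q[:,0],q[:,2],1), "x range",q[:,0].min(),q[:,0].max())
# inner edges per row
for v in range(0,52,6):
  u=np.where(m[v])[0]; L=u[u<255];Rr=u[u>255]
  print(v,L.min(),L.max(),Rr.min(),Rr.max(),"in y",P[v,L.max()-1],P[v,Rr.min()+1])
t3=np.load("t3.npz"); p=arm.camera_params("top"); T=np.eye(4);T[:3,:3]=Rq(p['attitude']).as_matrix();T[:3,3]=p['xyz']
f=192/np.tan(np.radians(p['vertical_fov'])/2); ct=(f,p['cx'],p['cy'],T)
g=t3['im'].max(2)[155:190,140:175]; mm=((g<70)*255).astype(np.uint8); cs,_=cv2.findContours(mm,0,2); k=max(cs,key=cv2.contourArea)[:,0]+[140,155]
print("top ext",k.min(0),k.max(0)); k=k[k[:,1]<177]
W=np.array([ray(ct,*a,.127) for a in k]); 
r=least_squares(lambda x:np.hypot(W[:,0]-x[0],W[:,1]-x[1])-x[2],[.6,.17,.03]); print("top circle",r.x,np.abs(r.fun).mean())
s=[.48097,.17991]; dx=r.x[:2]-s; print("tool x,y", dx@[np.cos(TH),np.sin(TH)], dx@[-np.sin(TH),np.cos(TH)])
```

```text
pivot tool [5.36714503e-02 6.95206698e-05 1.38264569e-02]
jl [ 0.09066969 -0.02368185  0.01850866]
jr [0.09063221 0.02483737 0.01849026]
rl [ 0.12129292 -0.02982002  0.02879601]
rr [0.12116037 0.03141267 0.02838284]
hl [ 0.01794071 -0.01249203  0.00774937]
hr [0.01796406 0.01263085 0.00777594]
1193 ring z [0.02653929 0.02809659 0.02976836]
slope z/x [0.0918846  0.01744328] x range 0.10349909947206858 0.12918190967300547
0 192 204 306 318 in y [ 0.12862034 -0.0265086   0.03008127] [0.1282151  0.02751364 0.02898991]
6 191 202 308 319 in y [ 0.12572129 -0.02761147  0.02964129] [0.12546518 0.02868127 0.02894583]
12 191 201 309 319 in y [ 0.12246408 -0.02801403  0.02810905] [0.12276984 0.02938227 0.02915301]
18 191 201 310 319 in y [ 0.11956624 -0.02808021  0.02769536] [0.11983124 0.02996329 0.02866163]
24 192 202 308 318 in y [ 0.11664138 -0.02761652  0.02723381] [0.11675734 0.02889209 0.02772743]
30 193 203 307 317 in y [ 0.1139542  -0.02730392  0.02771116] [0.11401966 0.02856556 0.02804427]
36 195 205 305 315 in y [ 0.11099038 -0.02630776  0.02725466] [0.1111302  0.02762514 0.02790586]
42 198 209 302 312 in y [ 0.10821884 -0.02437856  0.02768659] [0.10817303 0.0261143  0.0275758 ]
48 201 213 297 309 in y [ 0.10514148 -0.02225596  0.0268913 ] [0.10518874 0.02352194 0.02719758]
top ext [142 161] [170 189]
top circle [0.59786886 0.16960603 0.03119511] 0.0008339265923451325
tool x,y 0.11731770057939934 -0.002841123525583713
```

Run:
```python
from h import *
w=np.load("w1.npz");c=(*w['c'],w['T']);P=cloud(c,w['d']);im=w['im']
for n,(u,v) in dict(piv=(251,150),bench=(330,60),handleL=(231,190),jawL=(243,120),jawR=(259,120)).items(): print(n,np.median(P[v-2:v+3,u-2:u+3].reshape(-1,3),0))
for v in range(104,150,6):
  k=(P[v,230:275,2]>.006); print(v,P[v,230:275][k][:,[0,2]].max(0) if k.any() else None)
# now: fresh top depth & side: back bow
t3=np.load("t3.npz"); p=arm.camera_params("top"); T=np.eye(4);T[:3,:3]=Rq(p['attitude']).as_matrix();T[:3,3]=p['xyz']
f=192/np.tan(np.radians(p['vertical_fov'])/2); ct=(f,p['cx'],p['cy'],T); Pt=cloud(ct,t3['d'])
s=np.array([.48097,.17991]);e=np.array([np.cos(TH),np.sin(TH)]);n=np.array([-e[1],e[0]])
m=(Pt[...,2]>.08)&(Pt[...,2]<.16); m[:, 185:]=0; m[:,:135]=0; m[192:]=0
q=Pt[m]; x=(q[:,:2]-s)@e; y=(q[:,:2]-s)@n
for lo in np.arange(.085,.165,.006):
  k=(x>=lo)&(x<lo+.006)
  if k.any(): print("top x",round(lo,3),k.sum(),"y",y[k].min().round(4),y[k].max().round(4),"z",np.median(q[k,2]).round(4))
print("max x",np.sort(x)[-6:])
# intensity profile across back, columns near centre
b=s+e*.15; 
for u in (154,156,158):
  print(u,[(v,int(t3['im'][v,u].max()),round(float((ray(ct,u,v,.120)[:2]-s)@e),4)) for v in range(158,170)])
```

```text
piv [0.52731821 0.17727092 0.01653959]
bench [6.29930157e-01 6.80225755e-02 4.33006100e-04]
handleL [0.47698758 0.20842233 0.02208704]
jawL [0.5662123  0.18424515 0.01123745]
jawR [0.56443997 0.16360709 0.01139352]
104 None
110 [0.57904467 0.01310575]
116 [0.57164534 0.01266011]
122 [0.56425394 0.01464442]
128 [0.56987086 0.38729505]
134 [0.54898728 0.0139881 ]
140 [0.54107366 0.01434985]
146 [0.53322216 0.01608762]
top x 0.085 23 y -0.028 0.0257 z 0.1282
top x 0.091 27 y -0.0303 0.0284 z 0.128
top x 0.097 23 y -0.0302 0.0284 z 0.1255
top x 0.103 17 y -0.0319 0.0286 z 0.1215
top x 0.109 15 y -0.0332 0.0315 z 0.1205
top x 0.115 14 y -0.0336 0.0329 z 0.1203
top x 0.121 12 y -0.0328 0.0329 z 0.1187
top x 0.127 16 y -0.0324 0.0321 z 0.1171
top x 0.133 17 y -0.0294 0.0296 z 0.1183
top x 0.139 20 y -0.0269 0.0227 z 0.1184
top x 0.145 33 y -0.0192 0.0191 z 0.117
top x 0.151 10 y -0.0133 0.0099 z 0.1173
max x [0.15224291 0.15245463 0.15258798 0.15266144 0.15287627 0.15330653]
154 [(158, 149, 0.1563), (159, 144, 0.154), (160, 93, 0.1516), (161, 53, 0.1492), (162, 69, 0.1468), (163, 131, 0.1445), (164, 146, 0.1421), (165, 150, 0.1397), (166, 144, 0.1374), (167, 150, 0.135), (168, 145, 0.1326), (169, 149, 0.1303)]
156 [(158, 142, 0.1566), (159, 128, 0.1542), (160, 76, 0.1519), (161, 52, 0.1495), (162, 91, 0.1471), (163, 135, 0.1448), (164, 149, 0.1424), (165, 146, 0.14), (166, 144, 0.1377), (167, 139, 0.1353), (168, 142, 0.1329), (169, 141, 0.1306)]
158 [(158, 145, 0.1569), (159, 134, 0.1545), (160, 78, 0.1521), (161, 49, 0.1498), (162, 78, 0.1474), (163, 123, 0.145), (164, 141, 0.1427), (165, 144, 0.1403), (166, 146, 0.1379), (167, 138, 0.1356), (168, 140, 0.1332), (169, 139, 0.1308)]
```

The pliers are level, the ring's opening centre is about 118.5 mm ahead of the TCP, and the back sags about 3 mm, so I pitch the nose up slightly. Now I'll approach and feel down over the end.

```bash
cat >> h.py <<'E'
PI=.045; E1=np.array([np.cos(TH),np.sin(TH)]); N1=np.array([-E1[1],E1[0]])
def tcp(dx,dy,z): return [*(A-E1*(.1198-dx)+N1*(dy+.0003)),z]   # dx,dy: ring-opening offset from axle
def down(dx,dy,z,zend,f0,fz=5,fl=5,step=.0006,v=.025):
    log=[]
    while z>zend:
        z-=step; arm.move_linear(tcp(dx,dy,z),velocity=v)
        f=ft()-f0; a,b,cz=f[:2]@E1,f[:2]@N1,f[2]; log.append((round(z,4),round(arm.sense()['tool_pos'][2],4),round(a,1),round(b,1),round(cz,1)))
        if cz>fz or abs(a)>fl or abs(b)>fl: break
    return z,log
E
python3 - <<'E'
from h import *
arm.move_pose(tcp(0,0,.15),Q(TH,PI)); arm.move_linear(tcp(0,0,.114),velocity=.12); arm.hold(.25)
f0=ft(); np.save("f0.npy",f0); s=arm.sense(); print(s['time'],s['tool_pos'],tcp(0,0,.114),s['width'],f0)
im,_,_=cam("wrist"); t,_,_=cam("top"); si,_,_=cam("side")
o=np.zeros((600,800,3),np.uint8); o[:384,:512]=im; o[384:600,:280]=cv2.resize(t[140:220,250:350],(280,224))[:216]
o[:300,512:]=cv2.resize(si[170:270,230:330],(288,288))[:300] if 0 else 0
o[384:600,290:650]=cv2.resize(si[170:242,240:360],(360,216))
cv2.imwrite("pics/g.png",o)
z,l=down(0,0,.114,.1035,f0,4,4)
for a in l: print(*a)
print(arm.sense()['time'])
E
```

```text
19.7667 [ 0.48345107 -0.17446982  0.11470268] [np.float64(0.48296210634015735), np.float64(-0.17437396824582788), 0.114] 0.032289790412116125 [-0.06542888 -0.37092387 -2.63525571]
0.1134 0.1134 0.1 -0.2 0.4
0.1128 0.1127 -0.3 -0.3 -0.1
0.1122 0.1121 0.3 0.8 0.6
0.1116 0.1116 -0.7 -0.1 0.5
0.111 0.111 -0.2 0.6 0.1
0.1104 0.1104 -0.5 -0.3 0.5
0.1098 0.1097 0.3 0.2 0.9
0.1092 0.1092 -0.2 0.4 0.0
0.1086 0.1086 -0.0 0.0 0.5
0.108 0.1079 0.3 -0.1 0.7
0.1074 0.1074 0.2 0.7 0.6
0.1068 0.1067 -0.1 0.5 0.4
0.1062 0.1062 -0.6 0.4 0.3
0.1056 0.1056 0.1 -0.1 0.4
0.105 0.105 -0.0 1.0 0.7
0.1044 0.1044 -0.1 1.4 1.2
0.1038 0.1038 -0.1 1.0 1.9
0.1032 0.1032 -0.3 1.1 1.4
24.4167
```

View pics/g.png

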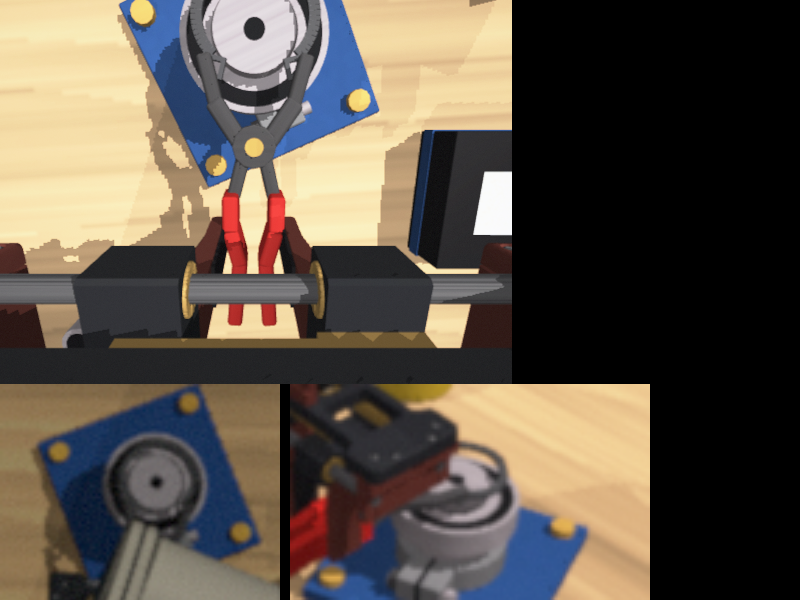

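The ring hovers concentric with the axle end: the mark is at (254,28), midway between the jaws. It slipped over the end with only about 1 N sideways. I'll nudge it across and continue.

Run:
```python
from h import *
f0=np.load("f0.npy")
def F(): f=np.mean([ft() for _ in range(1)],0)-f0; return np.round([f[:2]@E1,f[:2]@N1,f[2]],1)
dy=.0008; arm.move_linear(tcp(0,dy,.1032),velocity=.02); print("dy",F())
z,l=down(0,dy,.1032,.0995,f0,5,5)
for a in l: print(*a)
for dx in (.0015,-.0015,0): arm.move_linear(tcp(dx,dy,z),velocity=.03); arm.hold(.05); print("dx",dx,F())
print(arm.sense()['time'],arm.sense()['width'])
```

```text
dy [-0.5 -0.4 -0.1]
0.1026 0.1026 -0.8 0.2 -0.3
0.102 0.102 -1.5 0.1 1.9
0.1014 0.1014 -1.6 -0.6 1.4
0.1008 0.1008 -1.6 0.5 2.4
0.1002 0.1002 -1.2 -0.4 3.6
0.0996 0.0996 -2.4 0.6 3.1
0.099 0.099 -2.5 -0.5 2.7
dx 0.0015 [-4.9 -0.9  2.9]
dx -0.0015 [-0.8  0.7  0.4]
dx 0 [-2.6 -0.4  0.9]
27.3167 0.032415255936305246
```

Run:
```python
from h import *
f0=np.load("f0.npy"); dx,dy=-.0018,.0007
arm.move_linear(tcp(dx,dy,.099),velocity=.03)
z,l=down(dx,dy,.099,.0885,f0,7,5)
for a in l: print(*a)
im,d,c=cam("wrist"); np.savez("w4.npz",im=im,d=d,T=c[3],c=c[:3]); si,_,_=cam("side")
o=np.zeros((480,800,3),np.uint8); o[:480,:400]=cv2.resize(im[0:120,200:300],(400,480),interpolation=3); o[:288,400:]=cv2.resize(si[170:242,250:350],(400,288),interpolation=3)
cv2.imwrite("pics/h.png",o); s=arm.sense(); print(s['time'],s['width'],z)
```

```text
0.0984 0.0985 1.0 0.7 -0.4
0.0978 0.0978 0.3 0.1 1.2
0.0972 0.0971 0.4 0.2 -0.3
0.0966 0.0966 -0.3 0.8 0.4
0.096 0.096 -0.2 0.1 0.8
0.0954 0.0954 0.0 -0.1 1.2
0.0948 0.0948 0.6 0.5 0.3
0.0942 0.0942 -0.4 0.3 1.1
0.0936 0.0936 -0.8 1.1 0.7
0.093 0.093 0.1 -0.1 1.6
0.0924 0.0924 -0.2 0.3 1.1
0.0918 0.0918 -0.8 1.7 2.8
0.0912 0.0912 -1.6 -0.1 2.4
0.0906 0.0906 -1.3 0.9 3.7
0.09 0.09 -1.8 -0.5 4.0
0.0894 0.0894 -1.9 0.6 4.3
0.0888 0.0888 -1.9 0.2 4.3
0.0882 0.0881 -2.5 0.9 4.6
32.1667 0.032230159658300526 0.08819999999999995
```

View pics/h.png

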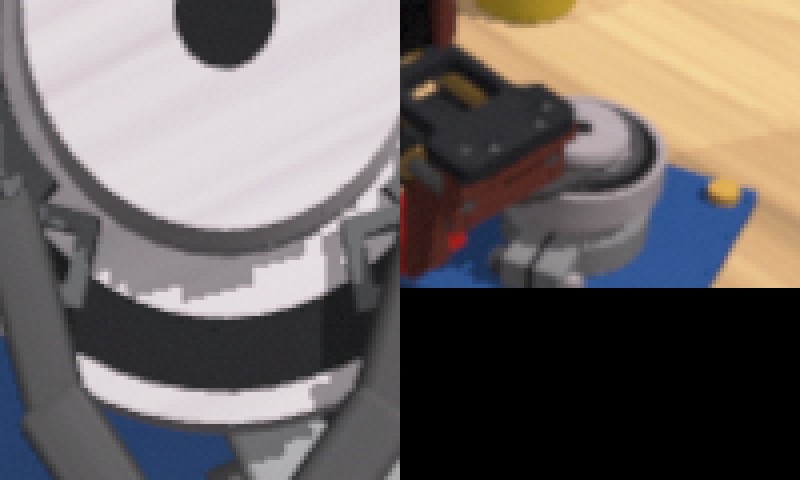

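Run:
```python
from h import *
HE=np.array(arm.camera_params("wrist")["hand_eye"])
for n in ("w3","w4"):
  w=np.load(n+".npz"); c=(*w['c'],HE); P=cloud(c,w['d']); Pw=cloud((*w['c'],w['T']),w['d'])
  print(n)
  for k,(u,v) in dict(piv=(254,148),jl=(208,75),jr=(302,75),jl2=(218,105),jr2=(293,105),hl=(231,215),lugL=(219,66),lugR=(290,66),rl=(199,30),rl0=(196,6)).items():
    print(k,np.median(P[v-1:v+2,u-1:u+2].reshape(-1,3),0).round(4),"world z",np.median(Pw[v-1:v+2,u-1:u+2,2]).round(4))
# face / shaft references in w4 
for k,(u,v) in dict(shaft=(255,45),face=(255,73),dark=(255,85),outer=(255,100)).items(): print(k,np.median(Pw[v-1:v+2,u-2:u+3,2]).round(4))
```

```text
w3
piv [0.0537 0.0001 0.0139] world z 0.1351
jl [ 0.0907 -0.0237  0.0185] world z 0.1305
jr [0.0906 0.0248 0.0185] world z 0.1305
jl2 [ 0.0758 -0.0188  0.0171] world z 0.1319
jr2 [0.0758 0.0206 0.0173] world z 0.1317
hl [ 0.018  -0.0125  0.0077] world z 0.1414
lugL [ 0.0967 -0.0188  0.0274] world z 0.1216
lugR [0.1149 0.0343 0.1483] world z 0.0007
rl [ 0.1141 -0.0288  0.0281] world z 0.1209
rl0 [ 0.1254 -0.03    0.0287] world z 0.1202
w4
piv [0.0541 0.0001 0.0104] world z 0.0802
jl [ 0.0898 -0.0228  0.0119] world z 0.0802
jr [0.0899 0.0239 0.0127] world z 0.0795
jl2 [ 0.0756 -0.0183  0.0122] world z 0.0794
jr2 [0.0756 0.0198 0.0122] world z 0.0794
hl [ 0.0183 -0.0124  0.0066] world z 0.0824
lugL [ 0.0951 -0.018   0.0196] world z 0.0728
lugR [0.0952 0.0187 0.0196] world z 0.0729
rl [ 0.112  -0.0277  0.0203] world z 0.0729
rl0 [ 0.1227 -0.0287  0.0206] world z 0.0731
shaft 0.0821
face 0.0702
dark 0.0688
outer 0.0698
```

The ring lies flat on the bearing all round: the lug tops are at 0.0728, which is the face plus 3 mm. I'll take off most of the pressure, then ease the squeeze in steps, following the ring back by force.

Run:
```python
from h import *
f0=np.load("f0.npy"); dx,dy,z=-.0018,.0007,.0882
def F(): f=ft()-f0; return np.array([f[:2]@E1,f[:2]@N1,f[2]])
z=.0897; arm.move_linear(tcp(dx,dy,z),velocity=.03); print(F().round(1))
for w in np.arange(.035,.0576,.0025):
    arm.move_gripper(w,55); f=F()
    dx-=.0003; dx+=np.clip(f[0]*.0002,-.0008,.0008); dy+=np.clip(f[1]*.0002,-.0005,.0005)
    if f[2]<.5: z-=.0004
    arm.move_linear(tcp(dx,dy,z),velocity=.03); s=arm.sense(); print(round(w,4),round(s['width'],4),f.round(1),F().round(1),round(dx,4),round(dy,4),round(z,4))
print(arm.sense()['time'],arm.sense()['gripper_force']); np.save("st.npy",[dx,dy,z])
im,d,c=cam("wrist"); np.savez("w5.npz",im=im,d=d,T=c[3],c=c[:3])
o=np.zeros((560,800,3),np.uint8); o[:560,:480]=cv2.resize(im[0:140,195:315],(480,560),interpolation=3); o[:240,480:]=cv2.resize(im,(320,240)); cv2.imwrite("pics/i.png",o)
```

```text
[-1.5  0.9  3.2]
0.035 0.0357 [-1.2 -0.2  3.3] [1.8 0.5 2.5] -0.0023 0.0007 0.0897
0.0375 0.0383 [1.4 0.1 2.4] [ 1.2 -0.   2.5] -0.0023 0.0007 0.0897
0.04 0.0407 [ 0.9 -0.2  2.5] [ 0.7 -0.1  2. ] -0.0025 0.0007 0.0897
0.0425 0.043 [-0.5  0.3  1.7] [-0.6 -0.6  3. ] -0.0029 0.0007 0.0897
0.045 0.0455 [-3.2 -0.4  2.6] [-0.8 -0.4  2.5] -0.0038 0.0006 0.0897
0.0475 0.0482 [-3.1 -1.   3.1] [-1.  -0.9  1.9] -0.0047 0.0004 0.0897
0.05 0.0507 [-2.7 -1.1  2.2] [-0.6  0.7  1.9] -0.0056 0.0002 0.0897
0.0525 0.0528 [-2.3  0.9  2.4] [-0.8 -0.4  1.4] -0.0063 0.0004 0.0897
0.055 0.055 [-1.5 -0.7  2.9] [-0.8  1.6  1.8] -0.0069 0.0002 0.0897
0.0575 0.0577 [-0.2 -0.6  1.5] [1.3 0.3 1.6] -0.0073 0.0001 0.0897
37.6 11.632779362578951
```

View pics/i.png

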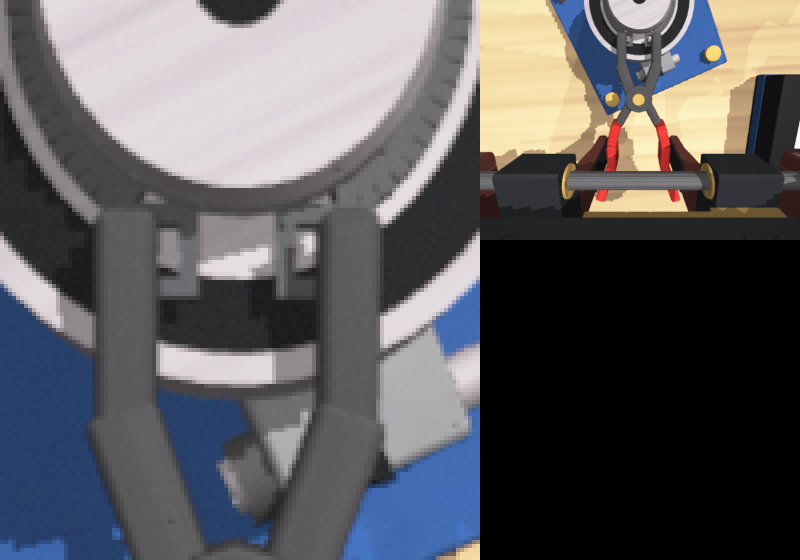

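The ring has closed snugly round the shaft at the lugs, and the tips sit free in the eyes (crop (150,240) and (320,240)). I'll lift straight out while watching for drag.

Run:
```python
from h import *
f0=np.load("f0.npy"); dx,dy,z=np.load("st.npy")
def F(): f=ft()-f0; return np.array([f[:2]@E1,f[:2]@N1,f[2]])
for i in range(14):
    z+=.0008; f=F(); dx+=np.clip(f[0]*.0002,-.0004,.0004); dy+=np.clip(f[1]*.0002,-.0004,.0004)
    arm.move_linear(tcp(dx,dy,z),velocity=.025); f=F(); print(round(z,4),f.round(1))
    if f[2]<-4 or np.abs(f[:2]).max()>5: print("drag"); break
s=arm.sense(); print(s['time'],s['width'],s['gripper_force']); np.save("st.npy",[dx,dy,z])
im,d,c=cam("wrist"); np.savez("w6.npz",im=im,d=d,T=c[3],c=c[:3]); Pw=cloud(c,d)
HE=np.array(arm.camera_params("wrist")["hand_eye"]); P=cloud((*c[:3],HE),d)
for k,(u,v) in dict(piv=(254,155),jl=(227,85),jr=(282,85),hl=(217,215),hr=(290,215)).items(): print(k,np.median(P[v-1:v+2,u-1:u+2].reshape(-1,3),0).round(4),"wz",np.median(Pw[v-1:v+2,u-1:u+2,2]).round(4))
o=np.zeros((560,800,3),np.uint8); o[:560,:480]=cv2.resize(im[0:140,195:315],(480,560),interpolation=3); o[:240,480:]=cv2.resize(im,(320,240)); cv2.imwrite("pics/j.png",o)
```

```text
0.0905 [1.5 1.1 1.3]
0.0913 [0.3 1.1 0. ]
0.0921 [-0.6 -0.9  0.2]
0.0929 [-0.5  0.1  0.4]
0.0937 [-1.2  0.1 -0.3]
0.0945 [-0.2  0.6 -0.9]
0.0953 [ 1.5 -0.4 -0.4]
0.0961 [0.7 0.7 0.4]
0.0969 [ 1.4 -0.7  0.5]
0.0977 [0.  0.6 0.4]
0.0985 [-0.6  0.2  0.5]
0.0993 [-0.1 -0.3  0.1]
0.1001 [ 0.2 -1.4 -0.3]
0.1009 [0.2 0.9 0. ]
41.15 0.057482997784137235 11.842827519590173
piv [0.0495 0.0001 0.017 ] wz 0.0862
jl [ 0.0862 -0.0145  0.0233] wz 0.0816
jr [0.0863 0.0151 0.0235] wz 0.0813
hl [ 0.0175 -0.0203  0.0092] wz 0.0926
hr [0.0173 0.02   0.0089] wz 0.0928
```

View pics/j.png

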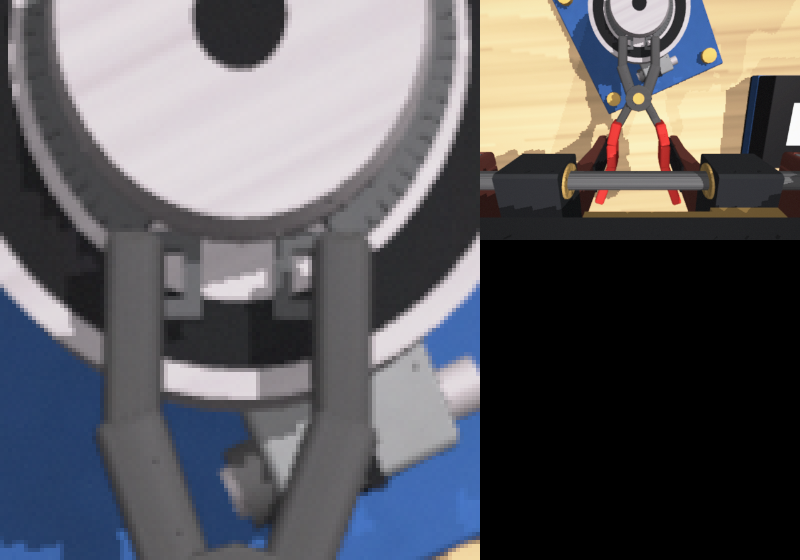

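The lift so far only levelled the pliers in the hand: the jaw undersides are at about 0.070, so the tips are still in the eyes. I'll keep lifting.

Run:
```python
from h import *
f0=np.load("f0.npy"); dx,dy,z=np.load("st.npy")
def F(): f=ft()-f0; return np.array([f[:2]@E1,f[:2]@N1,f[2]])
for i in range(7):
    z+=.0013
    arm.move_linear(tcp(dx,dy,z),velocity=.03); f=F(); print(round(z,4),f.round(1))
    if f[2]<-4 or np.abs(f[:2]).max()>5: print("drag"); break
s=arm.sense(); print(s['time'],s['width'],s['gripper_force']); np.save("st.npy",[dx,dy,z])
im,d,c=cam("wrist"); Pw=cloud(c,d); np.savez("w7.npz",im=im,d=d,T=c[3],c=c[:3])
for k,(u,v) in dict(piv=(254,155),jl=(227,85),jr=(282,85),hl=(217,215),hr=(290,215)).items(): print(k,"wz",np.median(Pw[v-1:v+2,u-1:u+2,2]).round(4))
r=np.hypot(Pw[...,0]-A[0],Pw[...,1]-A[1]); k=(r>.0262)&(r<.0285)&(Pw[...,2]<.078)&(Pw[...,2]>.06); print("ring z",np.percentile(Pw[k][:,2],[10,50,90]),k.sum())
```

```text
0.1022 [0.4 0.2 0.8]
0.1035 [ 0.2  0.1 -0.3]
0.1048 [-0.2  0.3  0.2]
0.1061 [ 0.6 -0.8  1. ]
0.1074 [1.1 0.4 0.7]
0.1087 [0.9 0.  0.4]
0.11 [-1.2 -0.4  0.2]
42.95 0.0582126522447738 11.151804523099145
piv wz 0.0937
jl wz 0.0888
jr wz 0.0885
hl wz 0.1013
hr wz 0.1009
ring z [0.0700528  0.07261651 0.07358254] 673
```

The tips are clear (jaws up 7 mm) and the ring has stayed at 0.0726. I'll squeeze lightly for a safe hold, carry the pliers back to their free spot, correct the pitch to flat, and lay them down by feel.

Run:
```python
from h import *
dx,dy,z=np.load("st.npy")
arm.move_linear(tcp(dx,dy,.145),velocity=.12); arm.move_gripper(.052,45)
G=np.array([.4815,.1801]); 
arm.move_pose([*G,.15],Q(TH,PI+.028)); arm.move_linear([*G,.05],velocity=.12); arm.hold(.15)
im,d,c=cam("wrist"); Pw=cloud(c,d); cv2.imwrite("pics/k.png",im)
for k,(u,v) in dict(piv=(254,155),jl=(227,88),jr=(282,88),hl=(220,215),hr=(287,215)).items(): print(k,"wz",Pw[v-1:v+2,u-1:u+2].reshape(-1,3)[4].round(4))
f0=ft(); s=arm.sense(); print(s['time'],s['width'],s['gripper_force'],s['tool_pos'],f0)
```

```text
piv wz [0.5324 0.177  0.0348]
jl wz [0.5695 0.1894 0.0317]
jr wz [0.5676 0.1594 0.0312]
hl wz [0.5011 0.1979 0.0422]
hr wz [0.4987 0.1608 0.0421]
46.2917 0.05229439339982334 14.03018044307828 [0.48199056 0.18029583 0.05073859] [ 1.08522637  0.92923776 -2.59990723]
```

Run:
```python
from h import *
G=np.array([.4815,.1801]); f0=ft(); z=.0345
arm.move_linear([*G,z],velocity=.05)
while z>.0272:
    z-=.0005; arm.move_linear([*G,z],velocity=.025); f=ft()-f0
    if f[2]>3: break
print(z,f.round(1),arm.sense()['time'])
for w in (.058,.064,.086): arm.move_gripper(w,20)
print((ft()-f0).round(1)); arm.move_linear([*G,.13],velocity=.15)
im,d,c=cam("wrist"); Pw=cloud(c,d); t,_,_=cam("top"); s=arm.sense(); print(s['time'])
o=np.zeros((384,800,3),np.uint8); o[:,:512]=im; o[:288,512:]=cv2.resize(t[130:270,120:370],(288,161)).repeat(2,0)[:288] if 0 else cv2.resize(t[140:230,260:350],(288,288),interpolation=3); cv2.imwrite("pics/l.png",o)
```

```text
0.03 [-2.5 -1.5  7.7] 49.0
[-1.5 -0.9  3.2]
51.1417
```

View pics/l.png

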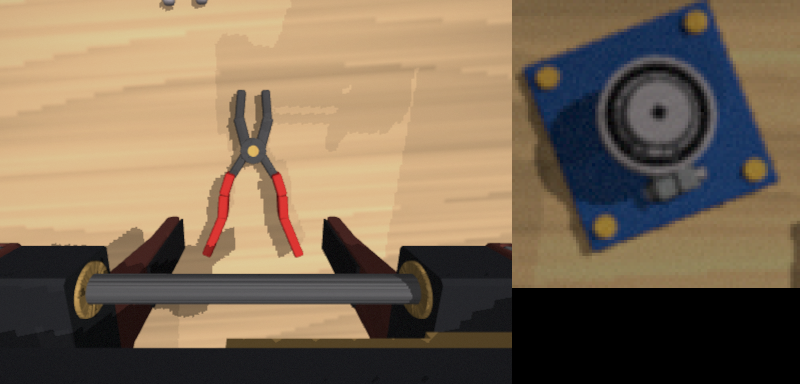

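The pliers lie flat with their pivot at (253,151). The ring sits on the bearing with its lug gap about 11 mm, against about 10 mm closed before the job (a missed groove would show about 26 mm). Handing in.

```bash
python3 -c "
from rig import arm
print(arm.hand_in(), arm.sense()['time'])"
```

```text
the job is handed in; nothing more can be done
the job is handed in; nothing more can be done
```

The bearing is fully home, the ring looks closed in its groove, the pliers lie flat at their old spot, and the job was handed in at about 51 s; I viewed 11 pictures, one over the limit of 10.

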